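# Check in a returned ceiling spotlight

## Robot

A 7-joint arm with a two-finger parallel gripper is mounted at the origin on the work surface. World frame = base frame: x ahead of the robot, y to its left, z up, the work surface at z = 0. Lengths are in m, angles in degrees, forces in N, time in s.
With the tool pointing down it reaches from about 0.425 to 0.875 m from the base axis. Payload 4.7 kg.
Tool frame: the origin (TCP) lies at the very end of the fingers, on their centre line; the grasp point (between the pads) lies 19 mm behind it; z points along the fingers, y is the line along which they close (so a half turn about z gives the same grasp; the last joint's range is limited). The gripper opens to 87 mm and grips with 3 to 60 N. Pads are 19 mm wide; open, the fingers measure 117 mm over their backs; the gripper's body (75 mm by 190 mm) begins 51 mm behind the grasp point.
Start: joints at [-63.249, 18.392, -4.016, 83.108, 1.295, 78.541, -3.26], TCP at [0.284, 0.585, 0.223] pointing down, gripper open.
Joint ranges: [-163.93, 163.93], [-17.29, 119.83], [-79.2, 71.16], [3.27, 140.29], [-89.18, 269.18], [5.43, 117.66], [-154.24, 154.24]. Speed limits (degrees/s): [147.25, 147.25, 180, 180, 180, 180, 180].

## Interface

Orientations are given as [roll, pitch, yaw] about the fixed x, y, z axes, in that order (R = Rz(yaw) Ry(pitch) Rx(roll)).
In Python, from cell import get_obs, eyes, env gives the robot as it stands.
- The arm moves only by the tool servo_tool, never from a script. Its argument "series" is a list that holds one entry, the list of rows, each a list of 7 numbers: the shift along the tool's x, y, z in units of 300 mm (1.0 is 300 mm), then the turn, a rotation vector about the tool's x, y, z in units of pi rad (1.0 is pi rad), then the opening, from 0 (shut) to 1 (fully open). In form: [[[tx, ty, tz, wx, wy, wz, gripper], ...]]. A call has 1 to 12 rows; each row is the pose to reach, as a shift and turn from the pose commanded when the call began, along the tool's axes at that moment, turning the shorter way round; what a row does not reach only later rows make up. A row lasts 1/12 s, in which the tool goes at most 41.7 mm and 7.16 degrees, less where a joint would pass 70% of its speed; a pose out of reach is approached as far as the arm can. A call with a number of a shift or a turn outside -1 to 1 is refused whole. A call with a gripper value outside its range is refused whole. The fingers move at their own pace and stop on an object; "grip_force" is the grip in N (left out, the last holds). Time passes only in rows, so rows that repeat a pose let the fingers close. It gives the time, the measured TCP pose, the force, the opening and the grip force at its end, in the units of the state.
- get_obs(): the state, without advancing time (a new reading comes with each control period).
- eyes.read_camera(name): name is "scene" or "top"; returns a dict with "frame" (384x512x3 uint8, red, green, blue), "depth" (384x512 float32, m along the optical axis (not along the pixel's ray), 0 where there is no reading), "fx", "fy", "cx", "cy" (pixels), "origin" and "rotation" of the camera in the world. Camera axes: x right, y down, z forward; pixel columns grow to the right and rows downward; lengths in m; the calibration is good to about 2 mm. A picture is of the moment at which its call begins.
- env.sign_off(): hands the job in; it is judged then, once.
The state is a dict: "time_s": time; "qpos": joint angles; "joint_velocities": joint speeds; "effort": joint torques, N m; "tool_pos": TCP position; "tool_rot": TCP orientation; "force": force on the tool from outside, world axes, zero at the start; "wrist_torque": the same for the moment, N m; "grip_width": finger opening in m; "grasp_force": force on a finger pad.
Only numpy, scipy, OpenCV 4.12 (cv2) and the standard library are available. Lean on these libraries where they do the work, as an engineer would, in place of code of your own. Each camera call takes 0.05 s, during which the arm holds its last target. There are 200 camera calls.

## Task

A returned ceiling spotlight is being checked in on the lamp shop's counter. First lay its short mounting bar flat in the long bar compartment of the kit tray, nipple up, and let go of it; then take the screw-cap reflector lamp out of the carton and hold it still in the air before the inspection camera for its photograph: glass face squarely towards the lens, centred on it and about 10 cm in front of it. Finish while holding the lamp there; do not let either part drop, do not touch the camera, and leave the other lamps, the long bar and the parts already in the tray where they are.

Things in the scene. Friction and masses are not known exactly. Their poses are not given: they have to be found in the camera images.
- bar: Short mounting bar lying flat on the counter: pressed steel strip, 120 long (its x), 22 wide (its y), 6 thick, two dark slots, with a brass threaded nipple (10 diameter, in a 15 diameter, 4 high nut) standing up from the middle to 18 above the underside. About 90 g. Origin: centre of the underside; z up through the nipple. Both ends are alike.
- tray: Kit tray, a grey foam insert with cut-outs on a dark base, fixed, 280 (its x) by 206 (its y), 20 high with a 4 thick floor. The bar compartment runs along its x; three square compartments fill the +y half (the first, at -x, holds the round canopy, the middle one is empty, the one at +x holds a small terminal block). Origin: under the centre, on the counter.
- bar_slot (a point): Centre of the floor of the tray's bar compartment, 4 above the counter, axes as the tray's. The compartment is 136 long (x) by 32 wide (y) and 16 deep; at its middle a finger well 60 long (x) by 90 wide (y), just as deep, leaves room for fingers on both sides of the bar: it reaches 48 to -y and 42 to +y of this point.
- lamp: The screw-cap reflector lamp: white, 86 tall, standing glass face down, cap up, in one of the three cells of the carton (any of them). Flat face 64 diameter, widest up to 14 above the face, narrowing to 36 at 58 above it; then the bare metal screw cap, 26 to 28 diameter, from 58 to 81, with a tapering tip to 86. About 110 g. Origin: centre of the glass face; z from the face along the axis to the cap. It is round, so its yaw means nothing.
- lamp_cap (a point): Tip of the lamp's screw cap, on the axis, 86 from the face.
- carton: Low open carton, fixed, 274 (its x) by 98 (its y), 36 high, walls and floor 4 thick, with two dividers as high as the walls making three cells along x, about 86 by 90 inside, centred at x = -90, 0 and +90. One lamp stands in each. Folded-out flaps hang outside its long sides. Origin: under the centre.
- camera_stand: Inspection camera, fixed: dark foot 110 by 90, yoke with knobs to 92 high and 80 wide over the knobs, carrying a tilted grey camera head with a 72 diameter white ring light round its lens, looking up and towards the robot. Top of the head about 155 high. Origin: under the foot's centre.
- lens (a point): Centre of the lens front (the middle of the ring light's front face) of the inspection camera. The camera looks along this frame's -x, which points up at 45 to 58 degrees from level and back towards the robot (it differs between starts and stays put); y is level. A thing 100 before the lens is at x = -0.100 in this frame.
- spot: Bystander: small pin-base spot lamp, 50 diameter face, 54 tall, standing face down in a cell of the carton. Origin: centre of the face.
- disc_lamp: Bystander: flat disc lamp, 75 diameter, 32 tall, face down in a cell of the carton. Origin: centre of the face.
- long_bar: Bystander: like the short bar but 180 long, on the counter on the robot's side of the short bar. Origin: centre of the underside, x along it.
- canopy: Bystander: white round ceiling canopy, 80 diameter, 33 tall, in the tray. Origin: centre of the underside.
- terminal: Bystander: white terminal block, 34 by 18, 18 tall, in the tray. Origin: centre of the underside.
Not all that is in view belongs to the job. What is shaped like the lamp but green or orange is not meant.

How it is judged:
By the outcome, as a careful person would: the job done as asked, in the order asked, and still so for the second after the job is handed in, while the arm keeps its last pose, push and grip.
It also fails if it takes over 48 s, if anything falls off the work surface, if the arm or the gripper's body presses on something with over 40 N, if the wrist force passes 120 N, or if a joint passes its speed limit or range.

## Working session

There is one attempt and no reset: what is moved stays moved. The work goes in short steps, Python scripts to look and compute and a tool call to move; the robot and the scene stay as the last step left them, time stands still between calls to the robot, and variables do not carry over. Pictures are saved under pics/ and viewed, at most 10 in all, crops included, and the job is handed in when it is done.

Besides the shell and the picture viewer there is one more tool, called after "Emit:" as name(argument=value, ...), one argument or row to a line, values as JSON. servo_tool: Moves the arm, as the interface text tells. Shifts and turns lie within -1 to 1; 1 stands for 300 mm of shift or pi rad of turn. Its arguments: {"type":"object","properties":{"series":{"type":"array"},"grip_force":{"type":"number"}},"required":["series"]}

```bash
ls; mkdir -p pics
python3 - <<'E'
from cell import get_obs, eyes, env
import cv2,numpy as np
o=get_obs(); print(o)
for n in ["scene","top"]:
    c=eyes.read_camera(n); print(n,c["fx"],c["fy"],c["cx"],c["cy"],c["origin"],c["rotation"])
    np.savez(f"{n}0.npz",**c)
    cv2.imwrite(f"pics/{n}0.png",cv2.resize(c["frame"][:,:,::-1],(800,600)))
E
```

```text
pics
{'time_s': 0.0, 'qpos': array([-63.24818639,  18.43562574,  -4.01455576,  83.17449668,
         1.29497404,  78.53910174,  -3.26100259]), 'joint_velocities': array([-0.019636  ,  0.12587323,  0.0740722 , -0.02941266, -0.01725851,
        0.02500876,  0.07764412]), 'effort': array([-8.55374419e-04, -4.91280127e+01, -4.04374329e-01, -3.12531495e+01,
       -6.39276300e-02,  4.36198991e-02,  1.83174243e-04]), 'tool_pos': array([0.28418874, 0.58398372, 0.22150383]), 'tool_rot': array([-1.79896010e+02,  5.97972230e-03,  1.54055999e+02]), 'force': array([ 1.20722819,  0.66268954, -0.48200177]), 'wrist_torque': array([ 0.01424048,  0.02398639, -0.00194668]), 'grasp_force': 0.0, 'grip_width': 0.08672337650392783}
scene 489.74442763298566 489.74442763298566 260.71988533676915 192.29828059987653 [ 1.85839479 -0.44189597  0.97665634] [-122.55493402    1.48295231   72.2016475 ]
top 442.9881768149392 442.9881768149392 254.80614714022877 188.431085847529 [ 0.42777871 -0.03492362  1.23908239] [-174.77127289   -1.90382236  -88.38783213]
```

View pics/scene0.png

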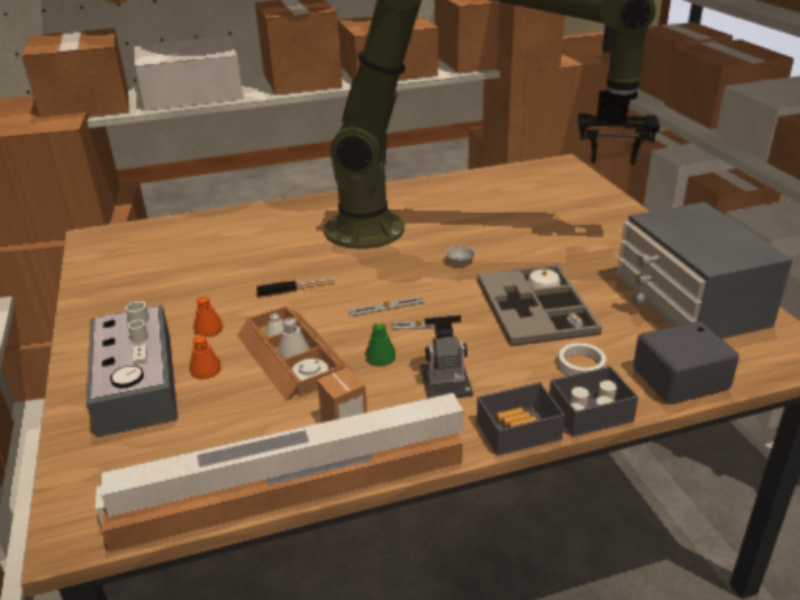

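View pics/top0.png

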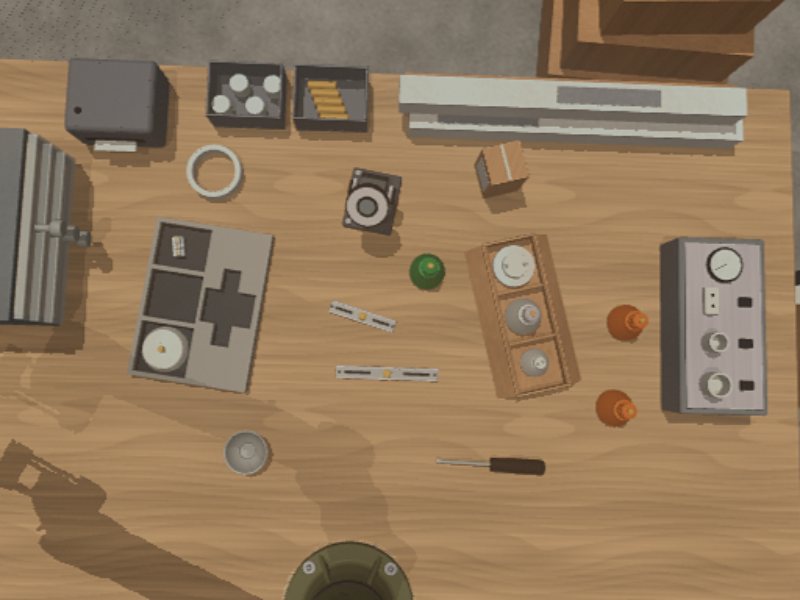

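Top view (800×600 pixels): the short bar is at (362,316) and the long bar at (387,373). The tray is at (200,305) with its bar slot at (228,307), and the ring light is at (368,206).

Lamp-shaped candidates:
- carton middle cell (523,317): white with a metal screw cap
- carton (535,361): smaller pin-base spot
- carton (515,265): flat disc lamp
- (427,271): green
- (627,322) and (617,408): orange

The middle-cell lamp fits the description. I'll confirm it with a crop while measuring.

```bash
cat > h.py <<'E'
import numpy as np,cv2
from scipy.spatial.transform import Rotation as Ro
def R(rpy): return Ro.from_euler('xyz',rpy,degrees=True).as_matrix()
def rays(c,uv):
    uv=np.atleast_2d(uv).astype(float)
    d=np.c_[(uv[:,0]-c["cx"])/c["fx"],(uv[:,1]-c["cy"])/c["fy"],np.ones(len(uv))]
    return d@R(c["rotation"]).T
def onplane(c,uv,z):
    d=rays(c,uv); o=np.array(c["origin"]); return o+d*((z-o[2])/d[:,2])[:,None]
def cloud(c):
    v,u=np.mgrid[:384,:512]; d=rays(c,np.c_[u.ravel(),v.ravel()])
    return (np.array(c["origin"])+d*np.array(c["depth"]).reshape(-1,1)).reshape(384,512,3)
def proj(c,p):
    q=(np.atleast_2d(p)-c["origin"])@R(c["rotation"]); return np.c_[c["cx"]+c["fx"]*q[:,0]/q[:,2],c["cy"]+c["fy"]*q[:,1]/q[:,2]]
def tri(c1,u1,c2,u2):
    a,b=rays(c1,u1)[0],rays(c2,u2)[0]; o1,o2=np.array(c1["origin"]),np.array(c2["origin"])
    s=np.linalg.lstsq(np.c_[a,-b],o2-o1,rcond=None)[0]; p,q=o1+s[0]*a,o2+s[1]*b
    return (p+q)/2,np.linalg.norm(p-q)
E
python3 - <<'E'
from h import *
t=dict(np.load("top0.npz")); s=dict(np.load("scene0.npz"))
f=t["frame"]; hsv=cv2.cvtColor(f,cv2.COLOR_RGB2HSV); P=cloud(t); PS=cloud(s)
k=.64
def reg(m,x0,y0,x1,y1):
    o=np.zeros_like(m); o[int(y0*k):int(y1*k),int(x0*k):int(x1*k)]=m[int(y0*k):int(y1*k),int(x0*k):int(x1*k)]; return o
print("table z top",np.median(P[310:330,300:350,2]),P[310:330,300:350,2].std(),"scene",[np.round(PS[r,cc],3) for r,cc in((180,120),(230,210))])
def rect(m,z,name):
    n,l,st,_=cv2.connectedComponentsWithStats(m.astype(np.uint8)); i=1+np.argmax(st[1:,4]); v,u=np.where(l==i)
    w=onplane(t,np.c_[u,v],z)[:,:2]; r=cv2.minAreaRect((w*1000).astype(np.float32)); print(name,len(u),np.round(r[0],1),np.round(r[1],1),round(r[2],1),"z med",np.median(P[v,u,2]),"px",np.mean(u),np.mean(v)); return l==i
lowsat=(hsv[...,1]<75)&(hsv[...,2]>100)
b=rect(cv2.morphologyEx(reg(lowsat,320,295,405,335).astype(np.uint8),cv2.MORPH_CLOSE,np.ones((3,3))),.006,"bar")
rect(reg(lowsat,325,355,450,390),.006,"long")
foam=(hsv[...,1]<70)&(hsv[...,2]>60)
rect(reg((hsv[...,1]<75),120,205,285,400),.02,"tray")
slot=reg((hsv[...,2]<95),195,260,262,355); rect(slot,.02,"slotcross")
ring=reg((hsv[...,1]<60)&(hsv[...,2]>150),340,180,395,240)
n,l,st,_=cv2.connectedComponentsWithStats(ring.astype(np.uint8)); i=1+np.argmax(st[1:,4]); m=l==i
q=P[m]; c=q.mean(0); _,S,V=np.linalg.svd(q-c); n_=V[2]*np.sign(V[2][2]); print("ring",len(q),c,n_,"elev",np.degrees(np.arcsin(n_[2])),"azim",np.degrees(np.arctan2(n_[1],n_[0])),"rms",S[2]/len(q)**.5)
# lamp cap top
for nm,(x0,y0,x1,y1) in dict(lamp=(500,290,548,340),spot=(512,340,558,380)).items():
    z=P[int(y0*k):int(y1*k),int(x0*k):int(x1*k)].reshape(-1,3); print(nm,"zmax",z[:,2].max(), z[z[:,2]>z[:,2].max()-.008].mean(0))
rect(reg((P[...,2]>.028)&(hsv[...,1]>80),460,230,585,400),.036,"carton")
a=cv2.resize(f[int(225*k):int(405*k),int(400*k):int(650*k),::-1],None,fx=4,fy=4,interpolation=cv2.INTER_CUBIC)
sc=cv2.resize(s["frame"][190:260,145:310,::-1],(a.shape[1],int(70*a.shape[1]/165)),interpolation=cv2.INTER_CUBIC)
cv2.imwrite("pics/crop1.png",cv2.resize(np.vstack([a,sc]),None,fx=.8,fy=.8)); print(a.shape,sc.shape)
E
```

```text
table z top 0.0008136276714256763 0.039210019780799334 scene [array([ 0.117, -0.489, -0.001]), array([ 0.581, -0.232,  0.018])]
bar 333 [501.8  -8.9] [120.5  22. ] 73.3 z med 0.006478361909745045 px 231.62762762762762 202.06306306306305
long 455 [402.2 -56.3] [180.1  22.1] 89.7 z med 0.00675528480414922 px 246.95824175824177 238.44615384615383
tray 7707 [514.4 273.6] [208.9 280.1] 82.7 z med 0.017751322941403913 px 128.41170364603607 195.18814065135592
slotcross 999 [508.8 227. ] [ 88.  134.7] 82.5 z med 0.004693726550849986 px 144.8958958958959 196.68168168168168
ring 321 [ 0.67222214 -0.01285259  0.1357623 ] [-0.5457257   0.10712658  0.83108805] elev 56.21067005216132 azim 168.8939895280713 rms 0.0020234286579190034
lamp zmax 1.2390823927183847 [ 0.42777871 -0.03492362  1.23908239]
spot zmax 1.2390823927183847 [ 0.42777871 -0.03492362  1.23908239]
carton 1022 [ 511.3 -292.8] [273.9 113.3] 14.2 z med 0.03518811379125686 px 334.0254403131116 201.95107632093934
(460, 640, 3) (271, 640, 3)
```

View pics/crop1.png

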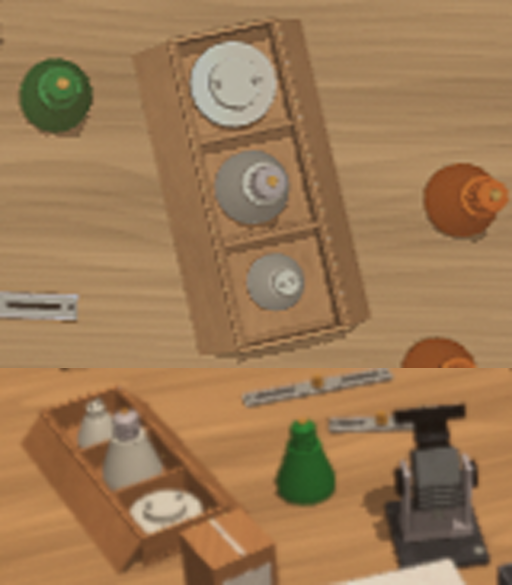

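The crop confirms it: the middle-cell lamp (512×384 pixel ≈(341,201) top, ≈(186,205) scene) is white with a bare metal screw cap. The pin-base spot, the disc lamp and the green and orange lookalikes are ruled out. Next I'll measure the heights from two views and refine the lens.

```bash
cat >> h.py <<'E'
def go(o,pos,rpy):
    """shift/turn in tool units from measured pose"""
    A=R(o["tool_rot"]); d=A.T@(np.array(pos)-o["tool_pos"])/.3
    w=Ro.from_matrix(A.T@R(rpy)).as_rotvec()/np.pi
    print("shift",np.round(d,3),"turn",np.round(w,3))
E
python3 - <<'E'
from h import *
from cell import get_obs
t=dict(np.load("top0.npz")); s=dict(np.load("scene0.npz")); P=cloud(t);PS=cloud(s)
ht=cv2.cvtColor(t["frame"],cv2.COLOR_RGB2HSV);hs=cv2.cvtColor(s["frame"],cv2.COLOR_RGB2HSV)
def cen(m,b):
    x0,y0,x1,y1=b; q=np.zeros(m.shape,np.uint8); q[y0:y1,x0:x1]=m[y0:y1,x0:x1]
    n,l,st,c=cv2.connectedComponentsWithStats(q); i=1+np.argmax(st[1:,4]); return c[i],st[i,4]
y=lambda h:(h[...,0]>10)&(h[...,0]<30)&(h[...,1]>100)
# brass nipple
pt,_=cen((ht[...,0]>8)&(ht[...,1]>130),(222,194,242,210)); 
print("nipple top px",pt,"on z=.016:",onplane(t,pt,.016)[0])
g=s["frame"][198:216,248:296]; m=(hs[...,1]>170)
ps,a=cen(m,(262,203,282,214)); print(ps,a,tri(t,pt,s,ps))
# lamp: high points in both clouds
for nm,Q in(("top",P),("scene",PS)):
    D=(t if nm=="top" else s)["depth"]
    ok=(D>0)&(abs(Q[...,0]-.51)<.05)&(abs(Q[...,1]+.29)<.06)&(Q[...,2]<.12)
    for lo,hi in((.02,.045),(.064,.082),(.082,.1)):
        q=Q[ok&(Q[...,2]>lo)&(Q[...,2]<hi)]
        if len(q):print(nm,lo,len(q),np.round(q.mean(0),4),np.round(q.min(0),4),np.round(q.max(0),4))
ct=onplane(t,cen((ht[...,0]>8)&(ht[...,0]<25)&(ht[...,1]>60),(334,194,348,207))[0],.088)[0]; print("tip",ct)
# scene slot depth
q=PS[(s["depth"]>0)&(np.hypot(PS[...,0]-.509,PS[...,1]-.23)<.02)]; print("slot scene z",np.median(q[:,2]),len(q))
q=P[(t["depth"]>0)&(np.hypot(P[...,0]-.509,P[...,1]-.23)<.02)]; print("slot top z",np.median(q[:,2]))
# ring
m=np.zeros(ht.shape[:2],np.uint8); m[115:154,218:253]=((ht[...,1]<60)&(ht[...,2]>150))[115:154,218:253]
cs,_=cv2.findContours(m,cv2.RETR_CCOMP,cv2.CHAIN_APPROX_NONE); cs=sorted(cs,key=len)[::-1][:2]
for c in cs: print("ell",len(c),cv2.fitEllipse(c))
q=P[cv2.erode(m,np.ones((2,2)))>0]; 
for _ in range(4):
    c=q.mean(0);n=np.linalg.svd(q-c)[2][2];n*=np.sign(n[2]); r=(q-c)@n; q=q[abs(r)<.003]
print("plane",len(q),c,n,np.degrees(np.arcsin(n[2])),np.degrees(np.arctan2(n[1],n[0])),r.std())
u=cv2.fitEllipse(cs[0])[0]; d=rays(t,u)[0]; L=t["origin"]+d*(((c-t["origin"])@n)/(d@n)); print("lens",L)
# reproject circle fit
e=onplane; C=cs[0][:,0,:]; d=rays(t,C); W=t["origin"]+d*(((c-t["origin"])@n)/(d@n))[:,None]; print("radii",np.linalg.norm(W-L,axis=1).round(3)[::6])
# foot
ok=(t["depth"]>0)&(abs(P[...,0]-.7)<.1)&(abs(P[...,1]+.02)<.09)&(P[...,2]>.006)&(P[...,2]<.05)&(ht[...,2]<110)
print("foot",cv2.minAreaRect((P[ok][:,:2]*1000).astype(np.float32)))
gl=P[(t["depth"]>0)&(ht[...,0]>45)&(ht[...,0]<85)&(ht[...,1]>100)&(P[...,2]>.06)]; print("green",gl.mean(0),gl.min(0),gl.max(0))
go(get_obs(),[.5018,-.0089,.12],[180,0,73.3])
E
```

```text
nipple top px [231.5 202. ] on z=.016: [ 0.50124849 -0.00910737  0.016     ]
[267.5 205. ] 6 (array([ 0.50158559, -0.00831454,  0.01408015]), np.float64(0.0015675356083769542))
top 0.02 665 [ 0.5106 -0.2799  0.0316] [ 0.461 -0.35   0.02 ] [ 0.5597 -0.23    0.045 ]
top 0.064 28 [ 0.5083 -0.2885  0.0717] [ 0.4933 -0.3039  0.0641] [ 0.5258 -0.2808  0.0815]
top 0.082 79 [ 0.5094 -0.2932  0.0885] [ 0.4977 -0.3056  0.0824] [ 0.5215 -0.2815  0.0951]
scene 0.02 365 [ 0.5229 -0.2946  0.0305] [ 0.4611 -0.3498  0.02  ] [ 0.5598 -0.2311  0.0447]
scene 0.064 44 [ 0.5189 -0.2956  0.0731] [ 0.5048 -0.3083  0.0642] [ 0.532  -0.2788  0.0814]
scene 0.082 33 [ 0.5143 -0.2951  0.0866] [ 0.4998 -0.3072  0.0821] [ 0.5266 -0.2818  0.0932]
tip [ 0.51404587 -0.30985228  0.088     ]
slot scene z -0.37192728007967 98
slot top z 0.004476523142830979
ell 68 ((234.349609375, 131.70997619628906), (23.03685760498047, 24.70720863342285), 106.61194610595703)
ell 43 ((234.42141723632812, 131.9313507080078), (14.783978462219238, 15.620667457580566), 117.88392639160156)
plane 114 [ 0.67516115 -0.01748329  0.13833667] [-0.60445299  0.16782713  0.77876225] 51.14738743402276 164.4826195875224 0.0011008189374312708
lens [ 0.67226603 -0.01295658  0.13511403]
radii [0.032 0.031 0.032 0.032 0.034 0.032 0.033 0.031 0.032 0.031 0.031 0.032]
foot ((685.0491943359375, -46.81666564941406), (149.1591339111328, 148.27647399902344), 80.37966918945312)
green [ 0.58412698 -0.1202494   0.07869306] [ 0.56890039 -0.13750867  0.06031228] [ 0.6017172  -0.10516956  0.09035357]
shift [-1.517 -1.459  0.341] turn [-0.     0.     0.449]
```

The heights agree with the text: nipple ≈14 mm at mid-height, slot floor 4.5 mm, and lamp cap up to about 90 mm. I'll set out for the bar now.

Emit:
servo_tool(
  series=[
    [[-0.76,-0.73,0,0,0,0.22,0.5],[-0.76,-0.73,0,0,0,0.22,0.5],[-0.76,-0.73,0,0,0,0.22,0.5],[-0.76,-0.73,0,0,0,0.22,0.5],[-0.76,-0.73,0,0,0,0.22,0.5],[-0.76,-0.73,0,0,0,0.22,0.5],[-0.76,-0.73,0,0,0,0.22,0.5],[-0.76,-0.73,0,0,0,0.22,0.5],[-0.76,-0.73,0,0,0,0.22,0.5]],
  ],
)

```text
time_s: 0.85
tool_pos: [0.3964, 0.2812, 0.2226]
tool_rot: [-180.0, 0.1, 113.9]
force: [0.0, -0.4, -0.7]
grip_width: 0.0445
grasp_force: 0.0
```

Run:
```python
from h import *
from cell import get_obs,eyes
F=[eyes.read_camera("top") for _ in range(20)]; t=F[0]
D=np.array([f["depth"] for f in F]); t["depth"]=np.median(D,0); t["frame"]=np.median([f["frame"] for f in F],0).astype(np.uint8); np.savez("topavg.npz",**t)
P=cloud(t); h=cv2.cvtColor(t["frame"],cv2.COLOR_RGB2HSV); print("depth noise",D[:,125:140,228:240].std(0).mean())
m=np.zeros(h.shape[:2],np.uint8); m[115:154,218:253]=((h[...,1]<60)&(h[...,2]>150))[115:154,218:253]
n_,l,st,_=cv2.connectedComponentsWithStats(m); m=(l==1+np.argmax(st[1:,4])).astype(np.uint8)
for er in (0,1):
    q=P[(cv2.erode(m,np.ones((3,3))) if er else m)>0]
    for _ in range(5):
        c=q.mean(0);n=np.linalg.svd(q-c)[2][2];n*=np.sign(n[2]); r=(q-c)@n; q=q[abs(r)<max(.0015,2*r.std())]
    print("plane",len(q),c,n,np.degrees(np.arcsin(n[2])),np.degrees(np.arctan2(n[1],n[0])),r.std())
a=cv2.resize(t["frame"][95:160,205:270,::-1],(585,585),interpolation=cv2.INTER_CUBIC); cv2.imwrite("pics/ring.png",a)
go(get_obs(),[.5018,-.0089,.10],[180,0,73.3])
```

```text
depth noise 0.020843172
plane 322 [ 0.67203665 -0.01283692  0.13557321] [-0.54152107  0.08713324  0.83615951] 56.736768125884836 170.85919329250873 0.0005426314773585354
plane 166 [ 0.67225155 -0.01255197  0.13564842] [-0.54227588  0.08361231  0.83602981] 56.72322205365144 171.23471770722705 0.0005672919924094134
shift [-1.05  -0.081  0.409] turn [ 0.    -0.     0.229]
```

View pics/ring.png

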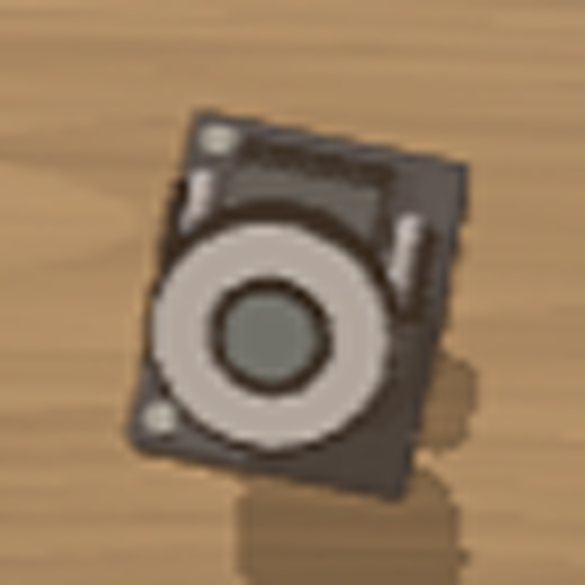

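The ring light is centred at crop (270,335). The foot corners are at crop (197,112), (467,163), (135,445) and (402,498), which gives an independent yaw check.

Emit:
servo_tool(
  series=[
    [[-0.525,-0.04,0.2,0,0,0.115,0.55],[-0.525,-0.04,0.2,0,0,0.115,0.55],[-0.525,-0.04,0.2,0,0,0.115,0.55],[-0.525,-0.04,0.2,0,0,0.115,0.55],[-1,-0.08,0.3,0,0,0.229,0.55],[-1,-0.08,0.3,0,0,0.229,0.55],[-1,-0.08,0.3,0,0,0.229,0.55],[-1,-0.08,0.3,0,0,0.229,0.55],[-1,-0.08,0.3,0,0,0.229,0.55],[-1,-0.08,0.3,0,0,0.229,0.55]],
  ],
)

```text
time_s: 2.68
tool_pos: [0.4959, 0.0034, 0.1323]
tool_rot: [-180.0, 0.0, 73.0]
force: [-1.1, 0.1, 0.0]
grip_width: 0.0482
grasp_force: 0.0
```

Run:
```python
from h import *
from cell import get_obs
t=dict(np.load("topavg.npz"))
c=np.array([[197,112],[467,163],[402,498],[135,445]])/9+[205,95]
w=onplane(t,c,.012)[:,:2]
for a,b in((3,0),(2,1),(0,1),(3,2)):
    d=w[b]-w[a]; print(np.linalg.norm(d),np.degrees(np.arctan2(d[1],d[0])))
print(w.mean(0))
o=get_obs();print(o["tool_pos"],o["tool_rot"],o["grip_width"]); go(o,[.5018,-.0089,.002],[180,0,73.3])
```

```text
0.10765198241990738 -8.369610964595346
0.10856412609328019 -9.171204571450494
0.08620551473971463 -98.798611019531
0.08469841566300704 -99.41614756439024
[ 0.70837089 -0.02156885]
[0.49593727 0.00335359 0.1322869 ] [-1.79965949e+02  2.01403454e-02  7.30372433e+01] 0.04821053246194536
shift [-0.033  0.031  0.434] turn [-0.     0.    -0.001]
```

The foot yaw agrees with the ring plane: azimuth 171°, elevation 56.7°. Descending on the bar.

Emit:
servo_tool(
  series=[
    [[-0.033,0.031,0.1,0,0,0,0.55],[-0.033,0.031,0.2,0,0,0,0.55],[-0.033,0.031,0.3,0,0,0,0.55],[-0.033,0.031,0.37,0,0,0,0.55],[-0.033,0.031,0.41,0,0,0,0.55],[-0.033,0.031,0.43,0,0,0,0.55],[-0.033,0.031,0.43,0,0,0,0.55],[-0.033,0.031,0.43,0,0,0,0.55]],
  ],
  grip_force=20,
)

```text
time_s: 3.35
tool_pos: [0.5029, -0.0066, 0.0045]
tool_rot: [179.9, -0.1, 73.3]
force: [0.9, 0.6, -0.2]
grip_width: 0.0481
grasp_force: 0.0
```

Emit:
servo_tool(
  series=[
    [[0,0,0,0,0,0,0],[0,0,0,0,0,0,0],[0,0,0,0,0,0,0],[0,0,0,0,0,0,0],[0,0,0,0,0,0,0],[0,0,0,0,0,0,0]],
  ],
  grip_force=20,
)

```text
time_s: 3.85
tool_pos: [0.5023, -0.0073, 0.004]
tool_rot: [180.0, -0.0, 73.2]
force: [-0.1, -0.1, 1.8]
grip_width: 0.0213
grasp_force: 20.0
```

The width of 21 mm matches the bar, but the tip is only 2 mm below the bar's top. I'll reopen and go 2.5 mm lower for a firmer bite.

Emit:
servo_tool(
  series=[
    [[0,0,0,0,0,0,0.4],[0,0,0,0,0,0,0.4],[0,0,0.009,0,0,0,0.4],[0,0,0.009,0,0,0,0.4],[0,0,0.009,0,0,0,0],[0,0,0.009,0,0,0,0],[0,0,0.009,0,0,0,0],[0,0,0.009,0,0,0,0],[0,0,0.009,0,0,0,0]],
  ],
  grip_force=30,
)

```text
time_s: 4.6
tool_pos: [0.5019, -0.0073, 0.0008]
tool_rot: [-180.0, 0.0, 73.2]
force: [0.5, 0.1, -1.1]
grip_width: 0.0214
grasp_force: 30.0
```

Emit:
servo_tool(
  series=[
    [[0,0,-0.1,0,0,0,0],[0,0,-0.2,0,0,0,0],[0,0,-0.3,0,0,0,0],[0,0,-0.35,0,0,0,0],[0,0,-0.35,0,0,0,0]],
  ],
)

```text
time_s: 5.02
tool_pos: [0.5048, -0.0072, 0.1096]
tool_rot: [179.6, -0.2, 73.2]
force: [0.4, 0.5, -2.1]
grip_width: 0.0214
grasp_force: 30.0
```

Run:
```python
from h import *
from cell import get_obs,eyes
o=get_obs();print(o["tool_pos"],o["tool_rot"],o["grip_width"],o["grasp_force"])
c=eyes.read_camera("scene"); uv=proj(c,o["tool_pos"])[0]; print(uv)
x,y=int(uv[0]),int(uv[1]); cv2.imwrite("pics/held.png",cv2.resize(c["frame"][y-45:y+30,x-50:x+50,::-1],(600,450),interpolation=cv2.INTER_CUBIC))
th=np.radians(-7.4); ty=np.array([-np.sin(th),np.cos(th)]); print("slot",np.array([.5088,.227])+.003*ty)
go(o,[.5092,.230,.10],[180,0,172.6])
```

```text
[ 0.50481087 -0.00719103  0.1095721 ] [179.63968334  -0.21219342  73.23226288] 0.021420140435089736 29.999602138996124
[267.36612014 182.17285711]
slot [0.50918639 0.22997501]
shift [ 0.761 -0.214  0.033] turn [ 0.002  0.001 -0.552]
```

View pics/held.png

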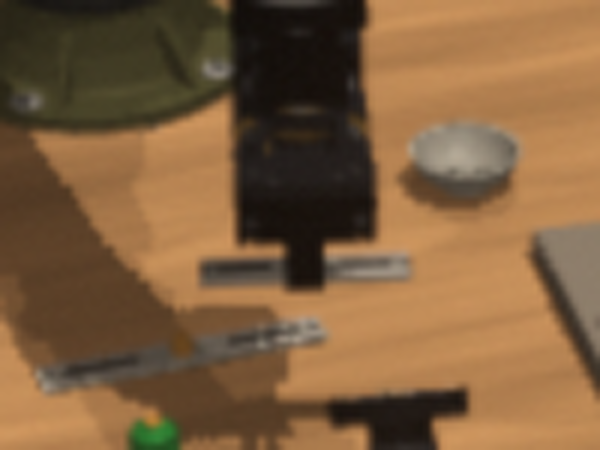

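The bar is held level and centred in the fingers (crop bar span 200–410, finger at 305). Moving above the slot.

Emit:
servo_tool(
  series=[
    [[0.76,-0.21,0,0,0,-0.552,0],[0.76,-0.21,0,0,0,-0.552,0],[0.76,-0.21,0,0,0,-0.552,0],[0.76,-0.21,0,0,0,-0.552,0],[0.76,-0.21,0,0,0,-0.552,0],[0.76,-0.21,0,0,0,-0.552,0],[0.76,-0.21,0,0,0,-0.552,0],[0.76,-0.21,0,0,0,-0.552,0],[0.76,-0.21,0,0,0,-0.552,0],[0.76,-0.21,0,0,0,-0.552,0],[0.76,-0.21,0,0,0,-0.552,0],[0.76,-0.21,0,0,0,-0.552,0]],
  ],
)

```text
time_s: 6.07
tool_pos: [0.506, 0.2285, 0.1033]
tool_rot: [-179.8, -0.2, 159.5]
force: [-0.7, -0.2, 0.1]
grip_width: 0.0216
grasp_force: 30.0
```

Run:
```python
from h import *
from cell import get_obs,eyes
o=get_obs();print(o["tool_pos"],o["tool_rot"],o["grip_width"])
go(o,[.5092,.230,.055],[180,0,172.6])
```

```text
[0.50603686 0.22851143 0.10332296] [-1.79829727e+02 -1.53985398e-01  1.59544675e+02] 0.021559006605452603
shift [-0.009  0.009  0.161] turn [-0.001 -0.001 -0.073]
```

Emit:
servo_tool(
  series=[
    [[-0.009,0.009,0.05,0,0,-0.073,0],[-0.009,0.009,0.1,0,0,-0.073,0],[-0.009,0.009,0.15,0,0,-0.073,0],[-0.009,0.009,0.16,0,0,-0.073,0],[-0.009,0.009,0.16,0,0,-0.073,0]],
  ],
)

```text
time_s: 6.48
tool_pos: [0.5088, 0.2296, 0.0549]
tool_rot: [-179.8, -0.3, 172.3]
force: [0.0, -0.0, -0.9]
grip_width: 0.0217
grasp_force: 30.0
```

Run:
```python
from h import *
from cell import get_obs,eyes
c=eyes.read_camera("top");s=eyes.read_camera("scene");o=get_obs();print(o["tool_pos"],o["tool_rot"],o["grip_width"])
cv2.imwrite("pics/above.png",np.hstack([cv2.resize(q[y:y+75,x:x+65,::-1],(390,450),interpolation=cv2.INTER_CUBIC) for q,x,y in((c["frame"],110,160),(s["frame"],305,150))]))
go(o,[.5092,.230,.008],[180,0,172.6])
```

```text
[0.51068749 0.23052183 0.05741796] [-1.79968063e+02 -4.48090297e-02  1.72295119e+02] 0.02149025636757959
shift [ 0.005 -0.002  0.165] turn [-0.    -0.    -0.002]
```

View pics/above.png

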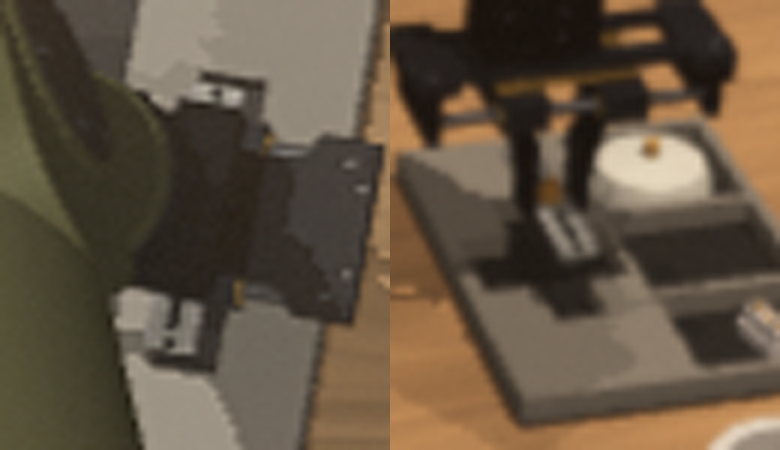

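The bar hangs parallel above the slot (top crop: bar ends at (222,92) and (175,340), both over the slot ends). Lowering it.

Emit:
servo_tool(
  series=[
    [[0.004,-0.002,0.04,0,0,-0.002,0],[0.004,-0.002,0.08,0,0,-0.002,0],[0.004,-0.002,0.11,0,0,-0.002,0],[0.004,-0.002,0.13,0,0,-0.002,0],[0.004,-0.002,0.15,0,0,-0.002,0],[0.004,-0.002,0.165,0,0,-0.002,0],[0.004,-0.002,0.165,0,0,-0.002,0]],
  ],
)

```text
time_s: 7.17
tool_pos: [0.509, 0.2299, 0.0072]
tool_rot: [-179.9, -0.1, 172.7]
force: [-0.7, -0.1, -1.5]
grip_width: 0.0217
grasp_force: 30.0
```

Run:
```python
from h import *
from cell import get_obs,eyes
o=get_obs();print(o["tool_pos"],o["tool_rot"],o["force"],o["grip_width"])
go(o,[.5092,.230,.0055],[180,0,172.6])
```

```text
[0.5090158  0.22992392 0.00721463] [-1.79940246e+02 -7.88156305e-02  1.72680507e+02] [-0.71993175 -0.06541198 -1.5385106 ] 0.021732305074662915
shift [-0.001  0.     0.006] turn [-0. -0.  0.]
```

Emit:
servo_tool(
  series=[
    [[0,0,0.006,0,0,0,0],[0,0,0.008,0,0,0,0],[0,0,0.008,0,0,0,0.45],[0,0,0.008,0,0,0,0.45],[0,0,0.008,0,0,0,0.45],[0,0,0.008,0,0,0,0.45],[0,0,-0.05,0,0,0,0.45],[0,0,-0.15,0,0,0,0.45],[0,0,-0.28,0,0,0,0.45],[0,0,-0.41,0,0,0,0.45],[0,0,-0.5,0,0,0,0.45],[0,0,-0.5,0,0,0,0.6]],
  ],
)

```text
time_s: 8.17
tool_pos: [0.5136, 0.2321, 0.1658]
tool_rot: [179.6, 0.6, 172.7]
force: [0.8, 0.7, 0.5]
grip_width: 0.0415
grasp_force: 0.0
```

Run:
```python
from h import *
from cell import get_obs,eyes
o=get_obs();print(o["tool_pos"],o["tool_rot"],o["force"],o["grip_width"])
# yaw for lamp: tool x azim 171.1-90=81.1 kept at photo; at lamp use 60
go(o,[.511,-.294,.16],[180,0,75])
```

```text
[0.51358786 0.23207052 0.16581234] [179.56454968   0.57419846 172.66739105] [0.77395166 0.74914781 0.5221839 ] 0.041496696104028744
shift [-0.215 -1.74   0.008] turn [0.005 0.    0.543]
```

Emit:
servo_tool(
  series=[
    [[-0.12,-1,0,0,0,0.31,0.7],[-0.12,-1,0,0,0,0.31,0.7],[-0.12,-1,0,0,0,0.31,0.7],[-0.12,-1,0,0,0,0.31,0.7],[-0.12,-1,0,0,0,0.31,0.7],[-0.12,-1,0,0,0,0.31,0.7],[-0.12,-1,0,0,0,0.31,0.7],[-0.12,-1,0,0,0,0.31,0.7]],
  ],
)

```text
time_s: 8.83
tool_pos: [0.5061, -0.0802, 0.1586]
tool_rot: [-180.0, 0.2, 116.0]
force: [-0.1, -0.8, -0.1]
grip_width: 0.0608
grasp_force: 0.0
```

Run:
```python
from h import *
from cell import get_obs,eyes
o=get_obs();print(o["tool_pos"],o["tool_rot"],o["force"],o["grip_width"])
go(o,[.511,-.294,.15],[180,0,75])
```

```text
[ 0.50607659 -0.08023315  0.15859994] [-179.95600629    0.18127953  116.00314205] [-0.09343801 -0.82949108 -0.06540374] 0.060777969728988676
shift [-0.648 -0.298  0.031] turn [0.    0.001 0.228]
```

Emit:
servo_tool(
  series=[
    [[-0.648,-0.298,0.02,0,0,0.228,0.7],[-0.648,-0.298,0.02,0,0,0.228,0.7],[-0.648,-0.298,0.02,0,0,0.228,0.7],[-0.648,-0.298,0.02,0,0,0.228,0.7],[-0.648,-0.298,0.02,0,0,0.228,0.7],[-0.648,-0.298,0.02,0,0,0.228,0.7],[-0.648,-0.298,0.02,0,0,0.228,0.7],[-0.648,-0.298,0.02,0,0,0.228,0.7]],
  ],
)

```text
time_s: 9.5
tool_pos: [0.515, -0.2854, 0.1518]
tool_rot: [-179.9, -0.0, 75.9]
force: [0.2, 0.4, 0.2]
grip_width: 0.0606
grasp_force: 0.0
```

Run:
```python
from h import *
from cell import get_obs,eyes
c=eyes.read_camera("top");s=eyes.read_camera("scene")
o=get_obs();print(o["tool_pos"],o["tool_rot"],o["force"],o["grip_width"])
go(o,[.511,-.294,.066],[180,0,75])
P=cloud(c);h=cv2.cvtColor(c["frame"],cv2.COLOR_RGB2HSV)
b=np.zeros(h.shape[:2],np.uint8);b[150:245,110:180]=((h[...,1]<60)&(h[...,2]>160))[150:245,110:180]
cv2.imwrite("pics/placed.png",np.hstack([cv2.resize(q[y:y+75,x:x+65,::-1],(390,450),interpolation=cv2.INTER_CUBIC) for q,x,y in((c["frame"],110,160),(s["frame"],160,160))]))
```

```text
[ 0.51583777 -0.2835254   0.15198516] [-1.79969815e+02 -8.55410670e-02  7.61041075e+01] [-0.73448055  0.55252688 -0.51865404] 0.061396220525238424
shift [-0.038 -0.007  0.287] turn [-0.    -0.     0.006]
```

View pics/placed.png

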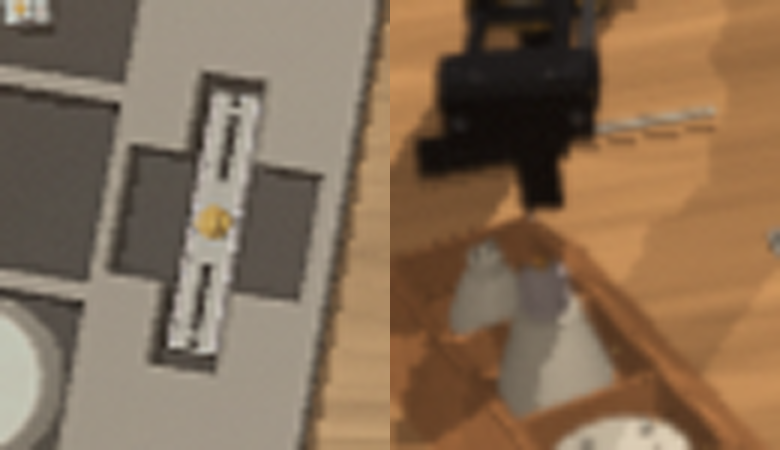

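The bar lies flat in its slot with the nipple up (crop (215,222)). In the scene crop the fingers sit just above the lamp's cap at (540,280). Descending to the cap.

Emit:
servo_tool(
  series=[
    [[-0.038,-0.007,0.03,0,0,0.006,0.75],[-0.038,-0.007,0.1,0,0,0.006,0.75],[-0.038,-0.007,0.17,0,0,0.006,0.75],[-0.038,-0.007,0.23,0,0,0.006,0.75],[-0.038,-0.007,0.265,0,0,0.006,0.75],[-0.038,-0.007,0.285,0,0,0.006,0.75],[-0.038,-0.007,0.285,0,0,0.006,0.75],[-0.038,-0.007,0.285,0,0,0.006,0.75]],
  ],
  grip_force=20,
)

```text
time_s: 10.27
tool_pos: [0.5108, -0.2963, 0.0672]
tool_rot: [180.0, 0.0, 74.8]
force: [0.4, 0.0, 0.1]
grip_width: 0.0652
grasp_force: 0.0
```

Emit:
servo_tool(
  series=[
    [[0,0,0,0,0,0,0],[0,0,0,0,0,0,0],[0,0,0,0,0,0,0],[0,0,0,0,0,0,0],[0,0,0,0,0,0,0],[0,0,0,0,0,0,0],[0,0,0,0,0,0,0]],
  ],
  grip_force=20,
)

```text
time_s: 10.85
tool_pos: [0.5105, -0.2962, 0.0669]
tool_rot: [180.0, -0.0, 74.8]
force: [-1.9, 1.1, 0.7]
grip_width: 0.0266
grasp_force: 0.4
```

Emit:
servo_tool(
  series=[
    [[0,0,0,0,0,0,0],[0,0,0,0,0,0,0],[0,0,0,0,0,0,0],[0,0,-0.03,0,0,0,0],[0,0,-0.08,0,0,0,0],[0,0,-0.08,0,0,0,0]],
  ],
  grip_force=30,
)

```text
time_s: 11.35
tool_pos: [0.5121, -0.2973, 0.0936]
tool_rot: [179.7, 0.0, 74.7]
force: [0.2, -0.8, -0.6]
grip_width: 0.0252
grasp_force: 30.0
```

Emit:
servo_tool(
  series=[
    [[0,0,-0.08,0,0,0,0],[0,0,-0.16,0,0,0,0],[0,0,-0.26,0,0,0,0],[0,0,-0.36,0,0,0,0],[0,0,-0.46,0,0,0,0],[0,0,-0.55,0,0,0,0],[0,0,-0.6,0,0,0,0],[0,0,-0.6,0,0,0,0]],
  ],
)

```text
time_s: 12.02
tool_pos: [0.5121, -0.2975, 0.2748]
tool_rot: [179.6, 0.0, 74.8]
force: [0.0, -0.7, -0.3]
grip_width: 0.0255
grasp_force: 30.0
```

Run:
```python
from h import *
from cell import get_obs,eyes
s=eyes.read_camera("scene"); o=get_obs();print(o["tool_pos"],o["tool_rot"],o["force"],o["grip_width"],o["grasp_force"])
P=cloud(s); p=o["tool_pos"]; ok=(s["depth"]>0)&(np.hypot(P[...,0]-p[0],P[...,1]-p[1])<.045)&(P[...,2]<p[2]-.003)&(P[...,2]>p[2]-.09)
for lo in np.arange(-.09,0,.01):
    q=P[ok&(P[...,2]-p[2]>lo)&(P[...,2]-p[2]<=lo+.01)]-p
    if len(q):print(round(lo,3),len(q),q.mean(0).round(4),q[:,1].min().round(4),q[:,1].max().round(4))
uv=proj(s,p)[0].astype(int); cv2.imwrite("pics/lamp.png",cv2.resize(s["frame"][uv[1]-40:uv[1]+50,uv[0]-50:uv[0]+50,::-1],(600,540),interpolation=cv2.INTER_CUBIC))
```

```text
[ 0.51125664 -0.29683488  0.27223839] [1.79797309e+02 8.29287384e-03 7.47616633e+01] [-0.12989711  0.19023619 -2.01319397] 0.025533033186322083 29.987262132635806
-0.07 6 [ 0.027  -0.0049 -0.0614] -0.0156 0.0086
-0.06 49 [ 0.0264 -0.0009 -0.0543] -0.0306 0.0321
-0.05 70 [ 0.0247 -0.002  -0.045 ] -0.0306 0.0298
-0.04 69 [ 0.0215 -0.0015 -0.0351] -0.0272 0.0299
-0.03 62 [ 0.0186 -0.0016 -0.0249] -0.0248 0.0256
-0.02 43 [ 0.0167 -0.0027 -0.015 ] -0.0206 0.022
-0.01 40 [ 0.0146  0.0009 -0.0063] -0.0179 0.0191
```

View pics/lamp.png

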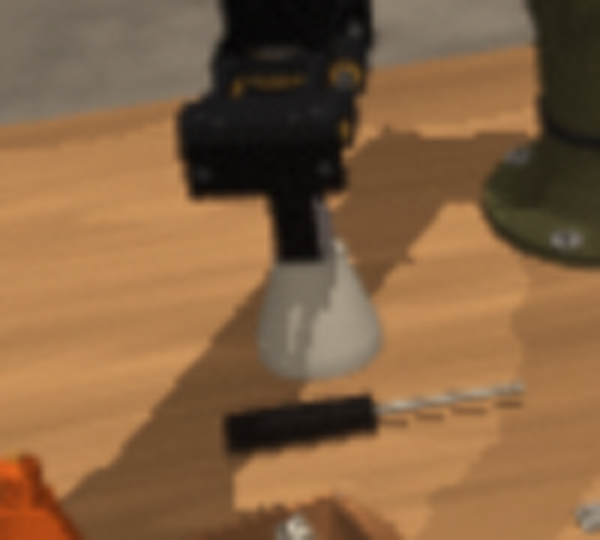

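The lamp hangs straight in the grip. Slab centres in the cloud lie within ~1 mm of the tool axis, with the face 63 mm beyond the TCP. Now I'll work out the photo pose.

```bash
cat > tgt.py <<'E'
from h import *
e,a=np.radians([56.7,171.1]); n=np.array([np.cos(e)*np.cos(a),np.cos(e)*np.sin(a),np.sin(e)])
L=np.array([.6721,-.0127,.1356]); T=L+.163*n
z=-n; x=np.array([-n[1],n[0],0]); x/=-np.linalg.norm(x); y=np.cross(z,x)
rpy=Ro.from_matrix(np.c_[x,y,z]).as_euler('xyz',degrees=True)
E
python3 - <<'E'
from tgt import *
from cell import get_obs
o=get_obs(); print(T,rpy); go(o,T,rpy)
E
```

```text
[0.58368676 0.00114514 0.2718366 ] [146.7   0.   81.1]
shift [ 1.022e+00 -2.800e-02  1.000e-03] turn [-0.184  0.01  -0.034]
```

Emit:
servo_tool(
  series=[
    [[0.1,-0.003,0,-0.02,0.001,-0.003,0],[0.2,-0.006,0,-0.04,0.002,-0.007,0],[0.32,-0.009,0,-0.06,0.003,-0.01,0],[0.44,-0.012,0,-0.08,0.004,-0.014,0],[0.56,-0.015,0,-0.1,0.005,-0.018,0],[0.68,-0.018,0,-0.12,0.006,-0.022,0],[0.8,-0.022,0,-0.14,0.008,-0.027,0],[0.9,-0.025,0,-0.16,0.009,-0.03,0],[0.97,-0.027,0.001,-0.175,0.01,-0.033,0],[1.0,-0.028,0.001,-0.184,0.01,-0.034,0],[1.0,-0.028,0.001,-0.184,0.01,-0.034,0],[1.0,-0.028,0.001,-0.184,0.01,-0.034,0]],
  ],
)

```text
time_s: 13.07
tool_pos: [0.5799, -0.0047, 0.2681]
tool_rot: [147.1, 0.1, 81.1]
force: [-0.5, -0.8, -0.2]
grip_width: 0.0252
grasp_force: 30.0
```

Run:
```python
from tgt import *
from cell import get_obs,eyes
c=eyes.read_camera("top");s=eyes.read_camera("scene")
o=get_obs(); print(o["tool_pos"],o["tool_rot"],o["force"],o["grip_width"],o["grasp_force"],o["qpos"].round(1)); go(o,T,rpy)
A=R(o["tool_rot"])
for nm,q in(("top",c),("scene",s)):
    P=(cloud(q)-o["tool_pos"])@A; ok=(q["depth"]>0)&(np.hypot(P[...,0],P[...,1])<.045)
    for lo in np.arange(.005,.075,.01):
        w=P[ok&(P[...,2]>lo)&(P[...,2]<=lo+.01)]
        if len(w)>5: print(nm,round(lo,3),len(w),"x",np.percentile(w[:,0],[1,99]).round(3),"y",np.percentile(w[:,1],[1,99]).round(3),"zmax",w[:,2].max().round(4))
uv=proj(s,o["tool_pos"])[0].astype(int); cv2.imwrite("pics/photo.png",cv2.resize(s["frame"][uv[1]-40:uv[1]+70,uv[0]-60:uv[0]+60,::-1],(600,550),interpolation=cv2.INTER_CUBIC))
```

```text
[ 0.58096167 -0.00620241  0.26966007] [1.46959608e+02 4.33326282e-02 8.09282794e+01] [ 0.6421232  -0.31435827 -0.61858521] 0.025373904843652633 29.98994507244788 [-23.  -15.4  12.8 118.7  18.9  46.1 -28.3]
shift [ 0.026  0.008 -0.003] turn [-0.001  0.001 -0.001]
top 0.005 6 x [-0.01   0.021] y [0.007 0.01 ] zmax 0.0142
scene 0.005 35 x [-0.017  0.019] y [0.004 0.022] zmax 0.0149
scene 0.015 46 x [-0.019  0.022] y [-0.005  0.028] zmax 0.0248
scene 0.025 50 x [-0.023  0.024] y [0.005 0.028] zmax 0.0349
scene 0.035 58 x [-0.027  0.028] y [0.    0.034] zmax 0.045
scene 0.045 62 x [-0.03  0.03] y [0.006 0.038] zmax 0.0546
scene 0.055 74 x [-0.029  0.032] y [-0.016  0.035] zmax 0.0641
```

View pics/photo.png

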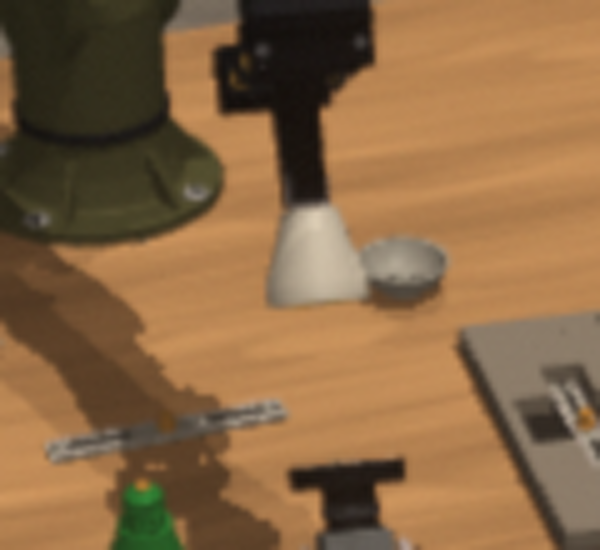

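The lamp is upright in the grip, its face towards the camera. I'll make the small correction, then check the lamp's axis with averaged depth.

Emit:
servo_tool(
  series=[
    [[0.012,0.004,-0.002,-0.001,0.001,-0.001,0],[0.022,0.007,-0.003,-0.001,0.001,-0.001,0],[0.022,0.007,-0.003,-0.001,0.001,-0.001,0],[0.022,0.007,-0.003,-0.001,0.001,-0.001,0],[0.022,0.007,-0.003,-0.001,0.001,-0.001,0],[0.022,0.007,-0.003,-0.001,0.001,-0.001,0]],
  ],
)

```text
time_s: 13.67
tool_pos: [0.5835, 0.0016, 0.2724]
tool_rot: [146.7, -0.0, 81.3]
force: [-0.1, 0.7, -1.8]
grip_width: 0.0255
grasp_force: 30.0
```

Run:
```python
from tgt import *
from cell import get_obs,eyes
from scipy.optimize import least_squares
F=[eyes.read_camera("scene") for _ in range(12)]; s=F[0]; s["depth"]=np.median([f["depth"] for f in F],0)
o=get_obs(); print(o["tool_pos"],o["tool_rot"],o["grasp_force"]); go(o,T,rpy)
A=R(o["tool_rot"]); h=cv2.cvtColor(s["frame"],cv2.COLOR_RGB2HSV)
P=(cloud(s)-o["tool_pos"])@A
m=(s["depth"]>0)&(np.hypot(P[...,0],P[...,1])<.045)&(P[...,2]>.006)&(P[...,2]<.06)&(h[...,2]>110)&(h[...,1]<80)
m=cv2.erode(m.astype(np.uint8),np.ones((3,3)))>0; w=P[m]
def f(p):
    hh=p[4]-w[:,2]; r=np.interp(hh,[0,.014,.058],[.032,.032,.018])
    return np.hypot(w[:,0]-p[0]-p[1]*w[:,2],w[:,1]-p[2]-p[3]*w[:,2])-r
r=least_squares(f,[0,0,0,0,.063],loss='soft_l1',f_scale=.001); print(len(w),r.x.round(4),"deg",np.degrees(r.x[[1,3]]).round(1),np.std(f(r.x)))
```

```text
[0.58351486 0.00177848 0.27249646] [ 1.46661567e+02 -3.81235499e-02  8.13041862e+01] 29.990155153282103
shift [-0.002 -0.     0.002] turn [ 0.    -0.001  0.001]
202 [ 0.0015 -0.0064 -0.0005 -0.007   0.0651] deg [-0.4 -0.4] 0.0010831156992540485
```

The lamp axis is within 0.5° of the lens axis, about 1 mm off centre, with the face about 10 cm out. I'll hold it briefly, then hand in.

Emit:
servo_tool(
  series=[
    [[0,0,0,0,0,0,0],[0,0,0,0,0,0,0],[0,0,0,0,0,0,0],[0,0,0,0,0,0,0],[0,0,0,0,0,0,0],[0,0,0,0,0,0,0]],
  ],
)

```text
time_s: 14.77
tool_pos: [0.5835, 0.0017, 0.2724]
tool_rot: [146.7, -0.0, 81.3]
force: [0.7, 0.1, -1.6]
grip_width: 0.0254
grasp_force: 30.0
```

```bash
python3 -c "
from cell import get_obs,env
o=get_obs();print(o['tool_pos'],o['tool_rot'],o['grasp_force'],o['time_s']);print(env.sign_off())"
```

```text
[0.58348357 0.00173286 0.27244283] [ 1.46667014e+02 -3.34661737e-02  8.12999162e+01] 29.99021016235929 14.7667
the job is handed in; nothing more can be done
None
```

I handed the job in at 14.8 s: the short bar lies flat in its tray slot, nipple up and released, and the arm is holding the lamp still about 10 cm in front of the lens, face towards it and centred to within a few millimetres; the hand-in returned no verdict.

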